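# Lid each storage jar with its own lid

### The job

The four stoneware storage jars are washed and dry: put each wooden lid back on its own jar, matching them by size, with the plug fully in the mouth and the lid flat on the rim. Leave the jars standing where they are, and do not push away or knock over the salt shaker and the food tin that stand among them.

Things in the scene. Friction and masses are not known exactly. Their poses are not given: they have to be found in the camera images.
- jar_largest: the largest of four empty, open, cream stoneware jars (round, straight-sided): 112 mm outside diameter, 102 mm mouth, 5 mm wall, 140 mm high, 0.8 kg, loose, standing upright on the worktop. Origin: centre of its underside; z up along its axis, so the rim is at z = 140 mm
- jar_second: the second largest of four empty, open, cream stoneware jars (round, straight-sided): 96 mm outside diameter, 86 mm mouth, 5 mm wall, 124 mm high, 0.62 kg, loose, standing upright on the worktop. Origin: centre of its underside; z up along its axis, so the rim is at z = 124 mm
- jar_third: the third largest of four empty, open, cream stoneware jars (round, straight-sided): 80 mm outside diameter, 70 mm mouth, 5 mm wall, 108 mm high, 0.45 kg, loose, standing upright on the worktop. Origin: centre of its underside; z up along its axis, so the rim is at z = 108 mm
- jar_smallest: the smallest of four empty, open, cream stoneware jars (round, straight-sided): 64 mm outside diameter, 54 mm mouth, 5 mm wall, 92 mm high, 0.32 kg, loose, standing upright on the worktop. Origin: centre of its underside; z up along its axis, so the rim is at z = 92 mm
- lid_largest: the largest of four round wooden lids: disc 114 mm wide, 10 mm thick; under it a tapered cork plug 14 mm high, 98 mm wide at the disc, 86 mm at its foot; on top a round knob 26 mm high, 23 mm wide (19 at its foot). 0.11 kg. Lies on its plug. Origin: centre of the plug's foot; z up; disc z = 14 to 24 mm, knob 24 to 50 mm. Seated: disc on the rim, origin 14 mm below the rim
- lid_second: the second largest of four round wooden lids: disc 98 mm wide, 10 mm thick; under it a tapered cork plug 14 mm high, 82 mm wide at the disc, 70 mm at its foot; on top a round knob 26 mm high, 23 mm wide (19 at its foot). 0.085 kg. Lies on its plug. Origin: centre of the plug's foot; z up; disc z = 14 to 24 mm, knob 24 to 50 mm. Seated: disc on the rim, origin 14 mm below the rim
- lid_third: the third largest of four round wooden lids: disc 82 mm wide, 10 mm thick; under it a tapered cork plug 14 mm high, 66 mm wide at the disc, 54 mm at its foot; on top a round knob 26 mm high, 23 mm wide (19 at its foot). 0.06 kg. Lies on its plug. Origin: centre of the plug's foot; z up; disc z = 14 to 24 mm, knob 24 to 50 mm. Seated: disc on the rim, origin 14 mm below the rim
- lid_smallest: the smallest of four round wooden lids: disc 66 mm wide, 10 mm thick; under it a tapered cork plug 14 mm high, 50 mm wide at the disc, 38 mm at its foot; on top a round knob 26 mm high, 23 mm wide (19 at its foot). 0.04 kg. Lies on its plug. Origin: centre of the plug's foot; z up; disc z = 14 to 24 mm, knob 24 to 50 mm. Seated: disc on the rim, origin 14 mm below the rim
- salt_shaker: glass salt shaker with grey top, 44 mm across, 90 mm high, standing near the lids; bystander. Origin: centre of its underside; z up
- food_tin: small round food tin with a printed teal paper band, 58 mm across, 72 mm high, standing near the lids; bystander. Origin: centre of its underside; z up
Things that resemble listed ones, but are neither listed nor needed, are in the scene too. What is shaped like the jar_second but black or green is not meant.

How it is judged:
By the outcome, as a careful person would: the job done as asked, in the order asked, and still so for the second after the job is handed in, with the robot touching nothing.
It also fails if it takes over 115 s, if anything falls off the work surface, if the arm or the gripper's body presses on something with over 40 N, if the wrist force passes 120 N, or if a joint passes its speed limit or range.

### The arm

A 6-joint arm with a two-finger parallel gripper is mounted at the origin on a cart in front of the work surface, level with it; the furniture and walls round the work are solid. World frame = base frame: x ahead of the robot, y to its left, z up, the work surface at z = 0. Lengths are in m, angles in rad, forces in N, time in s.
With the tool pointing down it reaches from about 0.375 to 0.975 m from the base axis. Payload 3.8 kg.
Tool frame: the origin (TCP) lies midway between the tips of the shut fingers; the grasp point (between the pads) lies 19 mm behind it; z points along the fingers, y is the line along which they close (so a half turn about z gives the same grasp; the last joint's range is limited). The gripper opens to 85 mm and grips with 20 to 120 N. Pads are 22 mm wide; open, the fingers measure 114 mm over their backs; the gripper's body (76 mm by 85 mm) begins 54 mm behind the grasp point. The pads swing forward as they close: fully open they stand 13 mm farther back than shut.
Start: joints at [1.201, 0.264, 1.604, -0, 1.274, -0.037], TCP at [0.221, 0.638, 0.231] pointing down, gripper open.
Joint ranges: [-2.63, 2.63], [-0.94, 2.18], [0.31, 2.57], [-1.31, 4.45], [0, 2.66], [-2.55, 2.55]. Speed limits (rad/s): [2.57, 2.57, 3.14, 3.14, 3.14, 3.14].

### API

Orientations are given as a rotation vector (axis times angle).
In Python, from workcell import status, read_camera, workorder, masks_of gives the robot as it stands.
- The arm moves only by the tool drive_tool, never from a script. Its argument "rows" is a list of rows, each a list of 7 numbers: the turn, a rotation vector about the tool's x, y, z in degrees, then the shift along the tool's x, y, z in m, then the opening, from 0 (shut) to 1 (fully open). In form: [[ax, ay, az, tx, ty, tz, claw], ...]. A call has 1 to 8 rows; each row shifts and turns the commanded pose from where the row before left it, along the tool's axes as they then stand; what a row does not reach is not made up. A row lasts 1/12 s, in which the tool goes at most 41.7 mm and 7.16 degrees, less where a joint would pass 70% of its speed; a pose out of reach is approached as far as the arm can. A call is refused whole if a number of a shift passes 0.0417 or a number of a turn 7.16, either way. A call with a gripper value outside its range is refused whole. The fingers move at their own pace and stop on an object; "force" is the grip in N (left out, the last holds). Time passes only in rows, so rows that do not move let the fingers close. It gives the time, the measured TCP pose, the force, the opening and the grip force at its end, in the units of the state.
- status.read_state(): the state, without advancing time (a new reading comes with each control period).
- read_camera(name): name is "scene" or "top" or "wrist"; returns a dict with "color" (420x560x3 uint8, red, green, blue), "intrinsics" (3x3 intrinsics, pixels), "D" ([k1, k2, p1, p2, k3] as OpenCV has them; the pictures are not rectified), "world_from_camera" (4x4, takes a point from camera to world coordinates); the wrist camera has in their place "mount" (4x4, takes a point from camera to tool coordinates, whose origin is the TCP and whose axes are the flange's). Camera axes: x right, y up, looking along -z (the intrinsics and any distortion apply to the point x, -y, -z); pixel columns grow to the right and rows downward; lengths in m; the calibration is good to about 2 mm. A picture is of the moment at which its call begins: read the wrist's pose just before it. There is no depth.
- workorder.finish_job(): hands the job in; it is judged then, once.
Trained networks look in a picture, given as the dict that the camera call returned (one of the last four; its "shot" number tells which), for a name from the list of things; names that differ only in an ending like _2 or _b are one class to them, and where a whole thing is asked for, a point or a joint stands for the part that bears it (a point fixed in the world has none). Each returns a list of dicts, best first, with "score" (0 to 1); they miss things now and then, are a little off and sometimes report something else, mostly with a low value. They report only what shows in the picture. A call takes as long as a camera call. They do not tell look-alikes from the thing itself.
- masks_of(picture, name): "mask" (420x560 bool, what is visible of it) and "bbox" ([left, top, right, bottom] in pixels, round what is visible of it).
The state is a dict: "time": time; "q": joint angles; "joint_vel": joint speeds; "joint_torque": joint torques, N m; "tool_pos": TCP position; "tcp_rot": TCP orientation; "wrist_force": force on the tool from outside, world axes, zero at the start; "torque": the same for the moment, N m; "width": opening from 0.0 (shut) to 1.0 (fully open); "grip_force": force on a finger pad.
Only numpy, scipy, OpenCV 4.12 (cv2) and the standard library are available. Lean on these libraries where they do the work, as an engineer would, in place of code of your own. Each camera call takes 0.05 s, during which the arm holds its last target. There are 200 camera calls.

## Working session

There is one attempt and no reset: what is moved stays moved. The work goes in short steps, Python scripts to look and compute and a tool call to move; the robot and the scene stay as the last step left them, time stands still between calls to the robot, and variables do not carry over. Pictures are saved under pics/ and viewed, at most 14 in all, crops included, and the job is handed in when it is done.

Besides the shell and the picture viewer there is one more tool, called as name(argument=value, ...) on one line, values as JSON. drive_tool: Moves the arm, as the interface text tells. Its arguments: {"type":"object","properties":{"rows":{"type":"array"},"force":{"type":"number"}},"required":["rows"]}

```bash
ls; mkdir -p pics; cat > h.py <<'E'
import numpy as np, cv2, json
from workcell import status, read_camera, workorder, masks_of
def save(p,n): cv2.imwrite('pics/'+n,cv2.cvtColor(p['color'],cv2.COLOR_RGB2BGR))
E
python3 - <<'E'
from h import *
s=status.read_state();print(s)
for n in ('scene','top'):
    p=read_camera(n);save(p,n+'0.png');print(n,p['intrinsics'].tolist() if hasattr(p['intrinsics'],'tolist') else p['intrinsics'],p['D'],np.round(p['world_from_camera'],3).tolist())
p=read_camera('wrist');print(np.round(p['mount'],3).tolist())
E
```

```text
pics
{'time': 0.0, 'q': array([ 1.20109287e+00,  2.64796119e-01,  1.60540959e+00,  3.45172970e-05,
        1.27367372e+00, -3.69048050e-02]), 'joint_vel': array([-9.43145089e-04,  1.22914903e-03, -4.63684416e-04, -1.23265598e-05,
       -1.77259930e-03, -1.06881348e-03]), 'joint_torque': array([-4.90290688e-05, -5.15085697e+01, -3.67324054e+01,  1.54083118e-04,
        1.25043519e-02,  6.13239550e-06]), 'tool_pos': array([0.2202415 , 0.63727495, 0.22991385]), 'tcp_rot': array([-0.52028337, -3.09770778,  0.00350706]), 'wrist_force': array([-0.58310891,  0.15793988,  0.72471284]), 'torque': array([ 0.02419467, -0.01137831,  0.00417103]), 'grip_force': 0.0, 'width': 1.0028537507483795}
scene [[511.51830596889494, 0.0, 276.1125051543895], [0.0, 511.51830596889494, 204.24128296843978], [0.0, 0.0, 1.0]] [-0.09074646  0.          0.          0.          0.        ] [[0.868, 0.347, -0.355, 0.031], [-0.496, 0.608, -0.62, -0.962], [0.001, 0.714, 0.7, 1.006], [0.0, 0.0, 0.0, 1.0]]
top [[486.8664172416261, 0.0, 280.80307467482675], [0.0, 486.8664172416261, 210.1703352905761], [0.0, 0.0, 1.0]] [-0.16139247  0.          0.          0.          0.        ] [[-0.024, 0.998, -0.052, 0.438], [-1.0, -0.024, -0.016, -0.128], [-0.018, 0.052, 0.999, 1.569], [0.0, 0.0, 0.0, 1.0]]
[[-0.0, 0.961, 0.277, 0.07], [1.0, 0.001, -0.001, 0.001], [-0.002, 0.277, -0.961, -0.142], [0.0, 0.0, 0.0, 1.0]]
```

View pics/scene0.png

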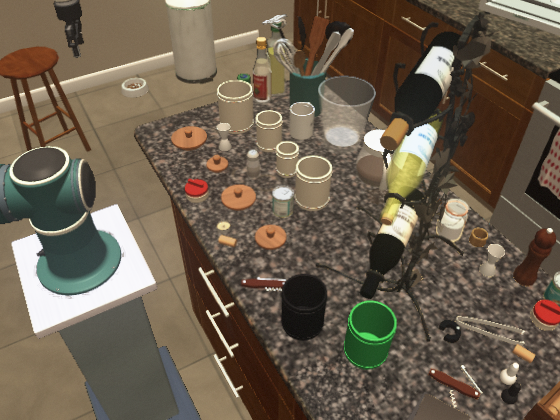

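View pics/top0.png

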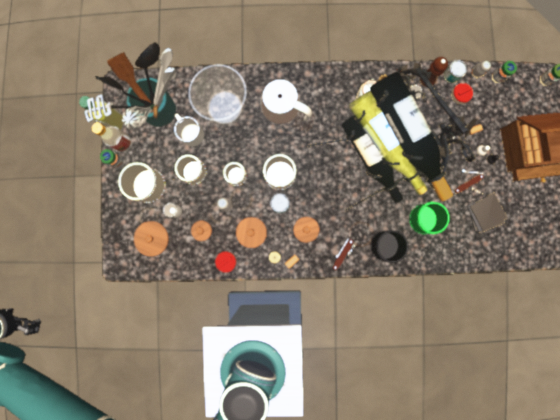

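The scene view shows four cream jars: largest (236,105), third (268,130), smallest (287,158) and second (313,182). The lids are at (189,137), (217,163), (238,196) and (270,236), the shaker at (253,160) and the tin at (283,201). The top view agrees, with lids at (151,239), (201,231), (251,233) and (306,230).

```bash
cat >> h.py <<'E'
from scipy.optimize import minimize
from scipy.spatial.transform import Rotation as R
S={'jar_largest':[(56,0),(56,140)],'jar_second':[(48,0),(48,124)],'jar_third':[(40,0),(40,108)],'jar_smallest':[(32,0),(32,92)],
'salt_shaker':[(22,0),(22,90)],'food_tin':[(29,0),(29,72)]}
for n,d in zip(('largest','second','third','smallest'),(114,98,82,66)):
    S['lid_'+n]=[(d/2-14,0),(d/2,14),(d/2,24),(11.5,50)]
def cam(p,st=None):
    if 'world_from_camera' in p: return np.array(p['world_from_camera'])
    T=np.eye(4);T[:3,:3]=R.from_rotvec(st['tcp_rot']).as_matrix();T[:3,3]=st['tool_pos'];return T@np.array(p['mount'])
def proj(p,T,X):
    c=(X-T[:3,3])@T[:3,:3]*[1,-1,-1]
    return cv2.projectPoints(c.reshape(-1,1,3),np.zeros(3),np.zeros(3),np.array(p['intrinsics']),np.array(p['D']))[0].reshape(-1,2)
def back(p,T,uv,z):
    u=cv2.undistortPoints(np.array(uv,float).reshape(1,1,2),np.array(p['intrinsics']),np.array(p['D'])).ravel()
    d=T[:3,:3]@np.array([u[0],-u[1],-1]);return T[:3,3]+d*(z-T[2,3])/d[2]
A=np.linspace(0,2*np.pi,48,endpoint=False)
def pts(name,xy,z0=0):
    return np.vstack([np.c_[xy[0]+r/1e3*np.cos(A),xy[1]+r/1e3*np.sin(A),np.full(48,z0+z/1e3)] for r,z in S[name]])
def sil(p,T,name,xy,z0=0,k=8):
    P=proj(p,T,pts(name,xy,z0));m=np.zeros((420,560),np.uint8)
    L=[(0,1),(1,2),(2,3)] if 'lid' in name else [(0,1)]
    for a,b in L:
        h=cv2.convexHull(np.vstack([P[48*a:48*a+48],P[48*b:48*b+48]]).astype(np.float32))
        cv2.fillConvexPoly(m,np.round(h*256).astype(np.int32),1,shift=8)
    return m>0
def fit(p,T,name,mask,xy0,z0=0):
    def f(xy):
        m=sil(p,T,name,xy,z0);return 1-(m&mask).sum()/max(1,(m|mask).sum())
    best=minimize(f,xy0,method='Nelder-Mead',options=dict(initial_simplex=np.array(xy0)+np.array([[0,0],[.02,0],[0,.02]]),xatol=2e-4,fatol=1e-4))
    return best.x,1-best.fun
E
python3 - <<'E'
from h import *
for cn in ('top','scene'):
    p=read_camera(cn);T=cam(p)
    for n in S:
        h=S[n][-1][1]/2e3
        for m in masks_of(p,n):
            if m['score']<.3: continue
            v,u=np.nonzero(m['mask']);x=back(p,T,(u.mean(),v.mean()),h)[:2]
            x,i=fit(p,T,n,m['mask'],x)
            print(cn,n,round(m['score'],2),(int(u.mean()),int(v.mean())),len(u),np.round(x,4),round(i,2))
E
```

```text
top jar_largest 0.58 (141, 182) 1464 [0.6137 0.3314] 0.96
top jar_second 0.96 (389, 245) 926 [ 0.3978 -0.4334] 0.89
top jar_second 0.6 (429, 217) 1000 [ 0.4807 -0.5616] 0.89
top jar_second 0.58 (278, 171) 866 [ 0.6347 -0.1002] 0.91
top jar_third 0.88 (190, 169) 708 [0.652  0.1772] 0.94
top jar_third 0.64 (306, 229) 472 [ 0.4559 -0.1781] 0.8
top jar_smallest 0.79 (233, 173) 395 [0.6386 0.0405] 0.88
top salt_shaker 0.73 (223, 204) 197 [0.5388 0.0735] 0.84
top food_tin 0.5 (279, 203) 278 [ 0.5392 -0.1009] 0.87
top lid_largest 0.89 (150, 238) 934 [0.4382 0.3235] 0.91
top lid_second 0.92 (250, 232) 684 [ 0.4546 -0.0057] 0.87
top lid_third 0.59 (305, 229) 520 [ 0.4555 -0.1789] 0.93
top lid_smallest 0.66 (201, 231) 324 [0.4551 0.1529] 0.88
scene jar_largest 0.59 (235, 105) 1653 [0.6195 0.3313] 0.91
scene jar_second 0.81 (303, 306) 2463 [ 0.4017 -0.4334] 0.9
scene jar_second 0.71 (268, 129) 950 [0.6653 0.1841] 0.64
scene jar_second 0.67 (369, 333) 2752 [ 0.4868 -0.563 ] 0.92
scene jar_second 0.57 (312, 183) 1862 [ 0.6383 -0.1038] 0.96
scene jar_third 0.71 (268, 130) 898 [0.658  0.1735] 0.83
scene jar_smallest 0.71 (286, 159) 753 [0.6387 0.0359] 0.94
scene salt_shaker 0.6 (253, 164) 329 [0.5448 0.0763] 0.65
scene salt_shaker 0.53 (282, 201) 624 [ 0.5402 -0.115 ] 0.83
scene food_tin 0.83 (283, 201) 614 [ 0.5437 -0.1024] 0.89
scene lid_largest 0.74 (188, 137) 683 [0.4387 0.3178] 0.92
scene lid_second 0.79 (238, 197) 718 [ 0.4541 -0.0121] 0.9
scene lid_third 0.61 (312, 183) 1729 [ 0.6334 -0.1185] 0.34
scene lid_third 0.58 (270, 236) 614 [ 0.4593 -0.1861] 0.87
scene lid_smallest 0.73 (270, 236) 603 [ 0.4627 -0.1878] 0.81
```

drive_tool(rows=[[0,0,-6.38,0,0,-0.01,1],[0,0,-6.38,0,0,-0.01,1],[0,0,-6.38,0,0,-0.01,1],[0,0,0,-0.022,-0.032,0,1],[0,0,0,-0.022,-0.032,0,1],[0,0,0,-0.022,-0.032,0,1],[0,0,0,-0.022,-0.032,0,1],[0,0,0,-0.022,-0.032,0,1]], force=40)

```text
time: 1.92
tool_pos: [0.3313, 0.4767, 0.2614]
tcp_rot: [-0.003, 3.141, 0.0]
wrist_force: [0.3, -0.0, -0.8]
width: 1.005
grip_force: 0.0
```

drive_tool(rows=[[0,0,0,-0.022,-0.032,0,1],[0,0,0,-0.022,-0.032,0,1],[0,0,0,-0.022,-0.032,0,1],[0,0,0,-0.022,-0.032,0,1],[0,0,0,-0.02,-0.03,0,1],[0,0,0,0,0,0,1],[0,0,0,0,0,0,1]])

```text
time: 2.5
tool_pos: [0.44, 0.3187, 0.2615]
tcp_rot: [0.004, 3.141, 0.001]
wrist_force: [0.3, -0.1, 1.0]
width: 1.002
grip_force: 0.0
```

```bash
cat >> h.py <<'E'
def wlook(names,pic=None,z0=0):
    st=status.read_state();p=read_camera('wrist');T=cam(p,st)
    print('tcp',np.round(st['tool_pos'],4),'rot',np.round(st['tcp_rot'],3),'t',round(st['time'],2))
    vis=p['color'].copy()
    for n in names:
        h=S[n][-1][1]/2e3+z0
        for m in masks_of(p,n)[:2]:
            if m['score']<.25: continue
            v,u=np.nonzero(m['mask']);x=back(p,T,(u.mean(),v.mean()),h)[:2]
            x,i=fit(p,T,n,m['mask'],x,z0)
            c,_=cv2.findContours(sil(p,T,n,x,z0).astype(np.uint8),0,2);cv2.drawContours(vis,c,-1,(255,0,255),1)
            print(n,round(m['score'],2),m['bbox'],np.round(x,4),round(i,3),'rows tx,ty',np.round([-(x[0]-st['tool_pos'][0]),x[1]-st['tool_pos'][1]],4))
    if pic: p['color']=vis;save(p,pic)
E
python3 -c "
from h import *
wlook(['lid_largest','jar_largest'],'w1.png')
p=read_camera('wrist');print(p['intrinsics'],p['D'])"
```

```text
tcp [0.44   0.3187 0.2615] rot [4.000e-03 3.141e+00 1.000e-03] t 2.5
lid_largest 0.76 [232.5, 126.6, 333.1, 231.4] [0.4412 0.3197] 0.954 rows tx,ty [-0.0012  0.001 ]
jar_largest 0.57 [234.6, 269.7, 350.5, 383.6] [0.6177 0.329 ] 0.651 rows tx,ty [-0.1777  0.0104]
[[355.1638789    0.         282.92309428]
 [  0.         355.1638789  213.45089996]
 [  0.           0.           1.        ]] [-0.06974283  0.          0.          0.          0.        ]
```

View pics/w1.png

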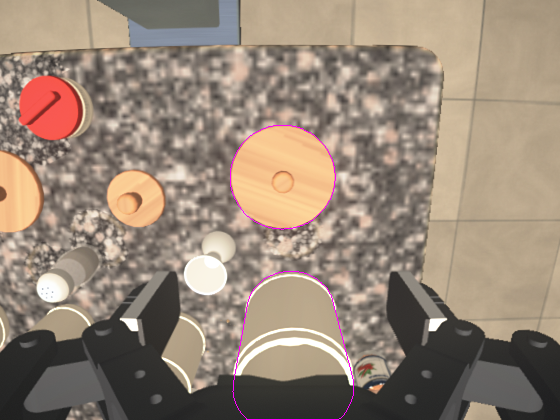

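The lid_largest outline fits at (283,178), and the largest jar at (293,340) is partly hidden by the fingers. I'll tour over the jars to measure them unobstructed.

drive_tool(rows=[[0,0,0,-0.033,0.002,-0.01,1],[0,0,0,-0.033,0.002,-0.01,1],[0,0,0,-0.033,0.002,-0.01,1],[0,0,0,-0.033,0.002,-0.01,1],[0,0,0,-0.033,0.002,-0.01,1],[0,0,0,0,0,0,1],[0,0,0,0,0,0,1]])

```text
time: 3.28
tool_pos: [0.6046, 0.3319, 0.3107]
tcp_rot: [0.003, -3.141, -0.0]
wrist_force: [0.2, 0.5, -0.3]
width: 1.0
grip_force: 0.0
```

```bash
python3 -c "
from h import *
wlook(['lid_largest','jar_largest','jar_third'],'w2.png')"
```

```text
tcp [0.6046 0.3319 0.3107] rot [ 3.000e-03 -3.141e+00 -0.000e+00] t 3.28
lid_largest 0.83 [221.5, 2.3, 322.6, 80.5] [0.4399 0.32  ] 0.979 rows tx,ty [ 0.1647 -0.0119]
jar_largest 0.81 [218.9, 130.6, 340.0, 260.7] [0.6143 0.3291] 0.97 rows tx,ty [-0.0097 -0.0028]
jar_third 0.69 [96.0, 177.0, 191.6, 266.9] [0.6541 0.1792] 0.949 rows tx,ty [-0.0495 -0.1527]
jar_third 0.47 [27.1, 103.5, 93.7, 139.5] [0.5411 0.0496] 0.322 rows tx,ty [ 0.0634 -0.2823]
```

drive_tool(rows=[[0,0,0,0,-0.037,0,1],[0,0,0,0,-0.037,0,1],[0,0,0,0,-0.037,0,1],[0,0,0,0,-0.037,0,1],[0,0,0,0,-0.037,0,1],[0,0,0,0,-0.035,0,1],[0,0,0,0,0,0,1],[0,0,0,0,0,0,1]])

```text
time: 4.15
tool_pos: [0.603, 0.1091, 0.3116]
tcp_rot: [0.002, 3.141, 0.0]
wrist_force: [0.2, 0.1, 1.0]
width: 0.999
grip_force: 0.0
```

```bash
python3 -c "
from h import *
wlook(['lid_second','lid_smallest','jar_third','jar_smallest','salt_shaker'],'w3.png')"
```

```text
tcp [0.603  0.1091 0.3116] rot [2.000e-03 3.141e+00 0.000e+00] t 4.15
lid_second 0.62 [138.2, 0.7, 225.7, 87.3] [ 0.4534 -0.0063] 0.962 rows tx,ty [ 0.1496 -0.1154]
lid_smallest 0.62 [187.6, 172.3, 249.7, 240.9] [0.6453 0.0323] 0.661 rows tx,ty [-0.0422 -0.0768]
lid_smallest 0.61 [293.0, 17.5, 348.7, 77.0] [0.4638 0.1544] 0.955 rows tx,ty [0.1393 0.0452]
jar_third 0.89 [299.6, 177.6, 387.0, 270.3] [0.655  0.1771] 0.961 rows tx,ty [-0.052   0.0679]
jar_smallest 0.72 [188.5, 172.8, 249.4, 239.7] [0.6379 0.038 ] 0.942 rows tx,ty [-0.0349 -0.0711]
salt_shaker 0.79 [231.8, 100.8, 270.7, 140.8] [0.5444 0.0828] 0.69 rows tx,ty [ 0.0587 -0.0264]
salt_shaker 0.65 [63.8, 98.6, 139.1, 148.0] [ 0.5424 -0.094 ] 0.843 rows tx,ty [ 0.0607 -0.2032]
```

drive_tool(rows=[[0,0,0,0,-0.037,0,1],[0,0,0,0,-0.037,0,1],[0,0,0,0,-0.037,0,1],[0,0,0,0,-0.037,0,1],[0,0,0,0,-0.037,0,1],[0,0,0,0,-0.02,0,1],[0,0,0,0,0,0,1],[0,0,0,0,0,0,1]])

```text
time: 5.12
tool_pos: [0.6046, -0.0947, 0.311]
tcp_rot: [-0.0, -3.141, -0.001]
wrist_force: [0.1, 0.1, 0.1]
width: 0.995
grip_force: 0.0
```

```bash
python3 -c "
from h import *
wlook(['lid_second','lid_third','jar_second','jar_smallest','food_tin'],'w4.png')
a=[cv2.imread(f'pics/w{i}.png')[:400,80:480] for i in (2,3,4)]
cv2.imwrite('pics/m.png',cv2.resize(np.hstack(a),(800,267)))"
```

```text
tcp [ 0.6046 -0.0947  0.311 ] rot [-0.000e+00 -3.141e+00 -1.000e-03] t 5.12
lid_second 0.56 [320.1, 1.6, 401.8, 83.7] [ 0.4537 -0.0063] 0.958 rows tx,ty [0.1509 0.0884]
lid_third 0.96 [174.0, 3.8, 243.2, 81.1] [ 0.4601 -0.1812] 0.948 rows tx,ty [ 0.1444 -0.0865]
jar_second 0.8 [1.4, 1.9, 38.2, 42.9] [ 0.3982 -0.4366] 0.981 rows tx,ty [ 0.2064 -0.3419]
jar_second 0.69 [229.8, 159.3, 321.5, 267.0] [ 0.6366 -0.1027] 0.971 rows tx,ty [-0.032 -0.008]
jar_smallest 0.71 [361.9, 171.2, 434.3, 239.5] [0.6389 0.0377] 0.938 rows tx,ty [-0.0343  0.1324]
food_tin 0.65 [249.8, 92.3, 304.4, 145.4] [ 0.545  -0.0997] 0.889 rows tx,ty [ 0.0596 -0.005 ]
```

View pics/m.png

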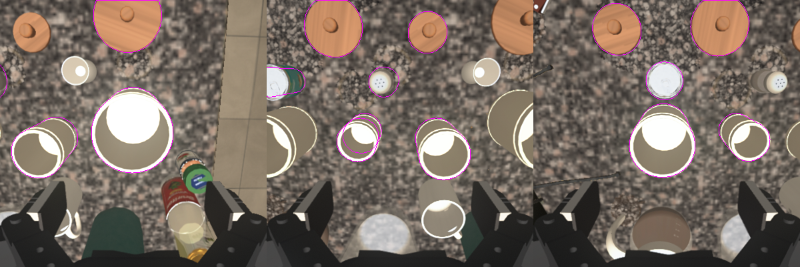

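Fuchsia outlines match all jar rims and lids in the three views. I start with lid_third.

drive_tool(rows=[[0,0,0,0.029,-0.0173,0,1],[0,0,0,0.029,-0.0173,0,1],[0,0,0,0.029,-0.0173,0.01,1],[0,0,0,0.029,-0.0173,0.03,1],[0,0,0,0.029,-0.0173,0.03,1],[0,0,0,0,0,0.03,1],[0,0,0,0,0,0,1],[0,0,0,0,0,0,1]])

```text
time: 6.08
tool_pos: [0.4629, -0.1775, 0.2148]
tcp_rot: [0.002, -3.139, -0.003]
wrist_force: [1.1, -0.2, 0.2]
width: 1.002
grip_force: 0.0
```

```bash
python3 -c "
from h import *
wlook(['lid_third'])"
```

```text
tcp [ 0.4629 -0.1775  0.2148] rot [ 2.000e-03 -3.139e+00 -3.000e-03] t 6.08
lid_third 0.92 [238.4, 139.7, 320.3, 222.4] [ 0.46   -0.1818] 0.956 rows tx,ty [ 0.0029 -0.0042]
```

drive_tool(rows=[[0,0,0,0.003,-0.004,0.036,1],[0,0,0,0,0,0.036,1],[0,0,0,0,0,0.036,1],[0,0,0,0,0,0.036,0.7],[0,0,0,0,0,0.034,0.6],[0,0,0,0,0,0.009,0.6],[0,0,0,0,0,0,0.4],[0,0,0,0,0,0,0]])

```text
time: 6.85
tool_pos: [0.4632, -0.183, 0.0307]
tcp_rot: [-0.004, 3.14, -0.001]
wrist_force: [0.9, -0.8, 0.6]
width: 0.325
grip_force: 0.0
```

drive_tool(rows=[[0,0,0,0,0,0,0],[0,0,0,0,0,0,0],[0,0,0,0,0,0,0],[0,0,0,0,0,0,0]])

```text
time: 7.18
tool_pos: [0.4636, -0.1835, 0.0316]
tcp_rot: [-0.002, 3.136, -0.003]
wrist_force: [0.9, 1.2, 8.0]
width: 0.234
grip_force: 39.7
```

drive_tool(rows=[[0,0,0,0,0,-0.015,0],[0,0,0,0,0,-0.036,0],[0,0,0,0,0,-0.04,0],[0,0,0,0,0,-0.04,0],[0,0,0,0,0,-0.04,0],[0,0,0,0,0,-0.02,0],[0,0,0,0,0,0,0],[0,0,0,0,0,0,0]])

```text
time: 7.85
tool_pos: [0.4621, -0.1831, 0.2223]
tcp_rot: [-0.002, 3.137, -0.003]
wrist_force: [-0.2, -0.7, -0.4]
width: 0.234
grip_force: 39.5
```

```bash
python3 -c "
from h import *
z=status.read_state()['tool_pos'][2];print([np.round(status.read_state()['tool_pos'],4)])
wlook(['lid_third'],'g1.png',z0=z-0.0316)"
```

```text
[array([ 0.4621, -0.1831,  0.2223])]
tcp [ 0.4621 -0.1831  0.2223] rot [-2.000e-03  3.137e+00 -3.000e-03] t 7.85
lid_third 0.68 [200.0, 168.9, 373.6, 333.1] [ 0.4585 -0.1818] 0.756 rows tx,ty [0.0036 0.0013]
```

View pics/g1.png

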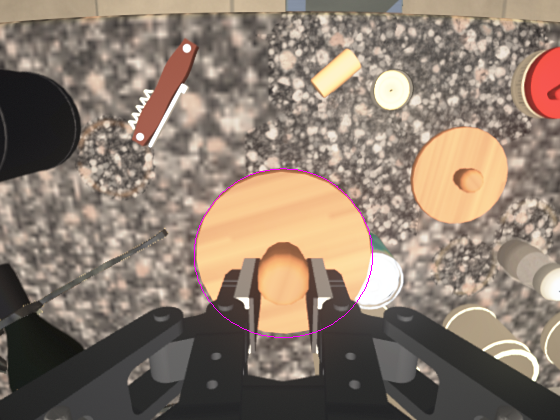

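The lid hangs level, its disc centred at about (284,252) and the knob between the pads. Carrying it to jar_third.

drive_tool(rows=[[0,0,0,-0.0195,0.0359,0,0],[0,0,0,-0.0195,0.0359,0,0],[0,0,0,-0.0195,0.0359,0,0],[0,0,0,-0.0195,0.0359,0,0],[0,0,0,-0.0195,0.0359,0,0],[0,0,0,-0.0195,0.0359,0,0],[0,0,0,-0.0195,0.0359,0,0],[0,0,0,-0.0195,0.0359,0,0]])

```text
time: 8.62
tool_pos: [0.6156, 0.1066, 0.2166]
tcp_rot: [0.002, -3.136, 0.001]
wrist_force: [0.4, -1.2, -0.5]
width: 0.236
grip_force: 39.5
```

drive_tool(rows=[[0,0,0,-0.0195,0.0359,0,0],[0,0,0,-0.0195,0.0359,0,0],[0,0,0,0,0,0.02,0],[0,0,0,0,0,0.02,0],[0,0,0,0,0,0,0],[0,0,0,0,0,0,0],[0,0,0,0,0,0,0]])

```text
time: 9.2
tool_pos: [0.6549, 0.1762, 0.1788]
tcp_rot: [0.001, -3.139, 0.001]
wrist_force: [0.5, 0.2, -0.6]
width: 0.232
grip_force: 39.5
```

```bash
python3 -c "
from h import *
st=status.read_state();print(np.round(st['tool_pos'],4),st['width'],st['joint_vel'].round(3))
p=read_camera('scene');c=p['color'][60:220,180:360];p['color']=cv2.resize(c,None,fx=4,fy=3.5,interpolation=2);save(p,'s1.png')
st=status.read_state();print(np.round(st['tool_pos'],4))
"
```

```text
[0.6549 0.1762 0.1788] 0.23193844084541337 [-0.005 -0.028 -0.028  0.001 -0.004 -0.   ]
[0.6556 0.1762 0.1802]
```

View pics/s1.png

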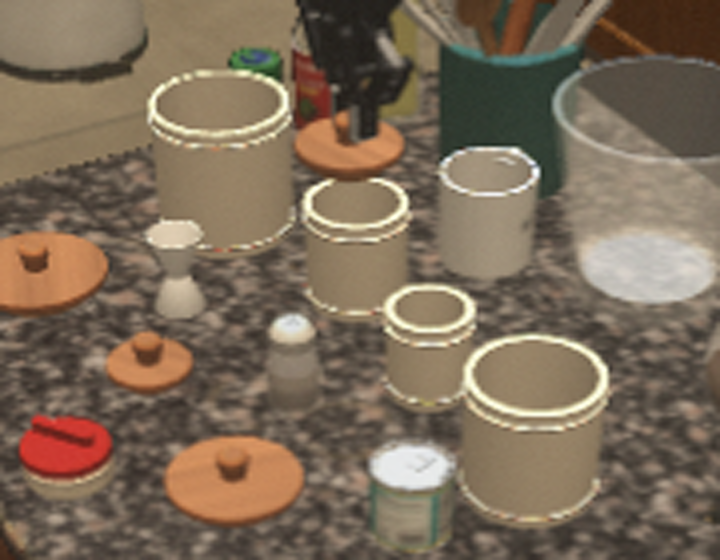

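drive_tool(rows=[[0,0,0,-0.0025,0,0.015,0],[0,0,0,0,0,0.012,0],[0,0,0,0,0,0.01,0],[0,0,0,0,0,0.006,0],[0,0,0,0,0,0.005,0],[0,0,0,0,0,0.003,0],[0,0,0,0,0,0,0]])

```text
time: 9.83
tool_pos: [0.6576, 0.1766, 0.1278]
tcp_rot: [0.002, -3.14, 0.001]
wrist_force: [1.1, 0.7, -0.4]
width: 0.233
grip_force: 39.5
```

drive_tool(rows=[[0,0,0,0,0,0.0015,0],[0,0,0,0,0,0.0015,0],[0,0,0,0,0,0,0],[0,0,0,0,0,0,0]])

```text
time: 10.17
tool_pos: [0.6583, 0.1768, 0.1263]
tcp_rot: [-0.002, 3.141, 0.0]
wrist_force: [0.8, 0.5, -0.0]
width: 0.234
grip_force: 39.5
```

drive_tool(rows=[[0,0,0,0,0,0.001,0],[0,0,0,0,0,0.001,0],[0,0,0,0,0,0,0],[0,0,0,0,0,0,0]])

```text
time: 10.5
tool_pos: [0.6586, 0.1769, 0.1256]
tcp_rot: [-0.002, 3.14, 0.001]
wrist_force: [-2.6, -0.7, 5.6]
width: 0.235
grip_force: 40.0
```

Contact came at the predicted seating height. Releasing and moving to lid_smallest.

drive_tool(rows=[[0,0,0,0,0,0,0.6],[0,0,0,0,0,0,0.7],[0,0,0,0,0,0,0.7],[0,0,0,0,0,-0.015,0.7],[0,0,0,0,0,-0.035,0.7],[0,0,0,0,0,-0.04,0.7]])

```text
time: 11.0
tool_pos: [0.6555, 0.176, 0.2105]
tcp_rot: [0.002, -3.134, 0.003]
wrist_force: [-0.1, -0.4, 0.0]
width: 0.698
grip_force: 0.0
```

drive_tool(rows=[[0,0,0,0.039,-0.0046,0,0.7],[0,0,0,0.039,-0.0046,0,0.7],[0,0,0,0.039,-0.0046,0,0.7],[0,0,0,0.039,-0.0046,0,0.7],[0,0,0,0.039,-0.0046,0,0.7],[0,0,0,0,0,0,0.7],[0,0,0,0,0,0,0.7]])

```text
time: 11.58
tool_pos: [0.4608, 0.1531, 0.2133]
tcp_rot: [0.003, -3.141, 0.0]
wrist_force: [0.3, 1.0, 0.3]
width: 0.7
grip_force: 0.0
```

```bash
python3 -c "
from h import *
wlook(['lid_smallest'])"
```

```text
tcp [0.4608 0.1531 0.2133] rot [ 3.000e-03 -3.141e+00  0.000e+00] t 11.58
lid_smallest 0.73 [249.0, 157.0, 316.3, 220.9] [0.4642 0.1538] 0.934 rows tx,ty [-0.0034  0.0007]
lid_smallest 0.42 [2.3, 296.0, 93.2, 391.3] [ 0.6336 -0.1376] 0.491 rows tx,ty [-0.1729 -0.2907]
```

drive_tool(rows=[[0,0,0,-0.002,0.001,0.036,0.6],[0,0,0,0,0,0.036,0.6],[0,0,0,0,0,0.036,0.6],[0,0,0,0,0,0.036,0.6],[0,0,0,0,0,0.03,0.6],[0,0,0,0,0,0.009,0.6],[0,0,0,0,0,0,0.4],[0,0,0,0,0,0,0]])

```text
time: 12.35
tool_pos: [0.4666, 0.1547, 0.0314]
tcp_rot: [-0.002, 3.141, 0.0]
wrist_force: [0.7, 0.3, 0.1]
width: 0.325
grip_force: 0.0
```

drive_tool(rows=[[0,0,0,0,0,0,0],[0,0,0,0,0,0,0],[0,0,0,0,0,0,0],[0,0,0,0,0,0,0]])

```text
time: 12.68
tool_pos: [0.4663, 0.1548, 0.0325]
tcp_rot: [-0.002, 3.139, 0.001]
wrist_force: [-0.6, 0.5, -0.4]
width: 0.235
grip_force: 39.2
```

drive_tool(rows=[[0,0,0,0,0,-0.015,0],[0,0,0,0,0,-0.036,0],[0,0,0,0,0,-0.04,0],[0,0,0,0,0,-0.04,0],[0,0,0,-0.01,-0.006,-0.035,0],[0,0,0,-0.033,-0.022,0,0],[0,0,0,-0.033,-0.022,0,0],[0,0,0,-0.033,-0.022,0,0]])

```text
time: 13.35
tool_pos: [0.5761, 0.0822, 0.1998]
tcp_rot: [-0.004, 3.137, 0.001]
wrist_force: [-0.0, 0.9, -0.1]
width: 0.235
grip_force: 39.3
```

drive_tool(rows=[[0,0,0,-0.033,-0.022,0,0],[0,0,0,-0.033,-0.022,0,0],[0,0,0,0,0,0.02,0],[0,0,0,0,0,0.02,0],[0,0,0,0,0,0,0],[0,0,0,0,0,0,0],[0,0,0,0,0,0,0]])

```text
time: 13.93
tool_pos: [0.6404, 0.0389, 0.158]
tcp_rot: [-0.003, 3.141, 0.0]
wrist_force: [0.1, 0.4, 0.7]
width: 0.231
grip_force: 39.3
```

drive_tool(rows=[[0,0,0,0,0,0.012,0],[0,0,0,0,0,0.01,0],[0,0,0,0,0,0.008,0],[0,0,0,0,0,0.006,0],[0,0,0,0,0,0.005,0],[0,0,0,0,0,0.004,0],[0,0,0,0,0,0,0]])

```text
time: 14.52
tool_pos: [0.6402, 0.0386, 0.1113]
tcp_rot: [0.002, -3.141, 0.0]
wrist_force: [0.9, -0.3, -0.5]
width: 0.237
grip_force: 39.3
```

drive_tool(rows=[[0,0,0,0,0,0.001,0],[0,0,0,0,0,0.001,0],[0,0,0,0,0,0,0]])

```text
time: 14.77
tool_pos: [0.6408, 0.0387, 0.1108]
tcp_rot: [-0.002, 3.14, 0.0]
wrist_force: [-0.7, -0.7, 2.4]
width: 0.235
grip_force: 39.4
```

drive_tool(rows=[[0,0,0,0,0,0.0005,0],[0,0,0,0,0,0,0.6],[0,0,0,0,0,0,0.7],[0,0,0,0,0,0,0.7],[0,0,0,0,0,-0.015,0.7],[0,0,0,0,0,-0.035,0.7],[0,0,0,0,0,-0.04,0.7]])

```text
time: 15.35
tool_pos: [0.6373, 0.0386, 0.1961]
tcp_rot: [0.002, -3.133, 0.0]
wrist_force: [0.8, -0.4, 1.0]
width: 0.7
grip_force: 0.0
```

drive_tool(rows=[[0,0,0,0.036,-0.009,-0.01,0.7],[0,0,0,0.036,-0.009,0,0.7],[0,0,0,0.036,-0.009,0,0.7],[0,0,0,0.036,-0.009,0,0.7],[0,0,0,0.036,-0.009,0,0.7],[0,0,0,0,0,0,0.7],[0,0,0,0,0,0,0.7]])

```text
time: 15.93
tool_pos: [0.4584, -0.0068, 0.2089]
tcp_rot: [0.0, -3.141, -0.0]
wrist_force: [1.3, 0.1, 1.0]
width: 0.702
grip_force: 0.0
```

```bash
python3 -c "
from h import *
wlook(['lid_second'])"
```

```text
tcp [ 0.4584 -0.0068  0.2089] rot [ 0.    -3.141 -0.   ] t 15.93
lid_second 0.92 [232.0, 127.7, 336.8, 231.5] [ 0.4545 -0.0061] 0.951 rows tx,ty [0.0038 0.0007]
```

drive_tool(rows=[[0,0,0,0.005,0.0,0.036,0.6],[0,0,0,0,0,0.036,0.6],[0,0,0,0,0,0.036,0.6],[0,0,0,0,0,0.034,0.6],[0,0,0,0,0,0.028,0.6],[0,0,0,0,0,0.008,0.6],[0,0,0,0,0,0,0.4],[0,0,0,0,0,0,0]])

```text
time: 16.7
tool_pos: [0.4567, -0.0065, 0.0319]
tcp_rot: [-0.002, 3.141, 0.0]
wrist_force: [1.0, -0.5, -0.9]
width: 0.328
grip_force: 0.0
```

drive_tool(rows=[[0,0,0,0,0,0,0],[0,0,0,0,0,0,0],[0,0,0,0,0,0,0],[0,0,0,0,0,0,0]])

```text
time: 17.03
tool_pos: [0.4566, -0.0067, 0.0328]
tcp_rot: [-0.002, 3.139, -0.001]
wrist_force: [1.5, -1.3, 1.9]
width: 0.24
grip_force: 39.3
```

drive_tool(rows=[[0,0,0,0,0,-0.015,0],[0,0,0,0,0,-0.036,0],[0,0,0,0,0,-0.04,0],[0,0,0,0,0,-0.04,0],[0,0,0,-0.008,-0.004,-0.04,0],[0,0,0,-0.035,-0.0184,0,0],[0,0,0,-0.035,-0.0184,0,0],[0,0,0,-0.035,-0.0184,0,0]])

```text
time: 17.7
tool_pos: [0.5705, -0.0663, 0.2055]
tcp_rot: [-0.003, 3.136, -0.001]
wrist_force: [0.3, 1.0, -0.1]
width: 0.233
grip_force: 39.4
```

drive_tool(rows=[[0,0,0,-0.035,-0.0184,0,0],[0,0,0,-0.035,-0.0184,0,0],[0,0,0,0,0,0.01,0],[0,0,0,0,0,0.01,0],[0,0,0,0,0,0,0],[0,0,0,0,0,0,0],[0,0,0,0,0,0,0]])

```text
time: 18.28
tool_pos: [0.6373, -0.1016, 0.1826]
tcp_rot: [0.003, -3.141, -0.0]
wrist_force: [-0.3, 0.0, -1.3]
width: 0.229
grip_force: 39.4
```

drive_tool(rows=[[0,0,0,-0.0015,-0.0015,0.01,0],[0,0,0,0,0,0.009,0],[0,0,0,0,0,0.008,0],[0,0,0,0,0,0.006,0],[0,0,0,0,0,0.004,0],[0,0,0,0,0,0.002,0],[0,0,0,0,0,0,0]])

```text
time: 18.87
tool_pos: [0.6398, -0.1038, 0.1432]
tcp_rot: [0.002, -3.141, -0.0]
wrist_force: [0.2, -0.6, -0.3]
width: 0.234
grip_force: 39.4
```

drive_tool(rows=[[0,0,0,0,0,0.001,0],[0,0,0,0,0,0.001,0],[0,0,0,0,0,0,0]])

```text
time: 19.12
tool_pos: [0.6404, -0.104, 0.1428]
tcp_rot: [-0.002, 3.141, -0.001]
wrist_force: [-2.3, 0.1, 4.9]
width: 0.236
grip_force: 39.8
```

drive_tool(rows=[[0,0,0,0,0,0,0.6],[0,0,0,0,0,0,0.7],[0,0,0,0,0,0,0.7],[0,0,0,0,0,-0.015,0.7],[0,0,0,0,0,-0.035,0.7],[0,0,0,0,0,-0.035,0.7],[0,0,0,0.016,0.034,0,0.7],[0,0,0,0.016,0.034,0,0.7]])

```text
time: 19.78
tool_pos: [0.6105, -0.0368, 0.2302]
tcp_rot: [0.003, 3.134, -0.001]
wrist_force: [-0.4, 1.1, -0.7]
width: 0.703
grip_force: 0.0
```

drive_tool(rows=[[0,0,0,0.016,0.0355,0,0.7],[0,0,0,0.016,0.0355,0,0.7],[0,0,0,0.016,0.0355,0,0.7],[0,0,0,0.016,0.0355,0,0.7],[0,0,0,0.016,0.0355,0,0.7],[0,0,0,0.016,0.0355,0,0.7],[0,0,0,0.016,0.0355,0,0.7],[0,0,0,0.016,0.0355,0,0.7]])

```text
time: 20.45
tool_pos: [0.4784, 0.2495, 0.2264]
tcp_rot: [-0.002, 3.141, 0.0]
wrist_force: [-0.1, -0.5, -0.8]
width: 0.7
grip_force: 0.0
```

drive_tool(rows=[[0,0,0,0.019,0.0355,0,0.7],[0,0,0,0.017,0.034,0,0.7],[0,0,0,0,0,0,0.7],[0,0,0,0,0,0,0.7],[0,0,0,0,0,0,0.7]])

```text
time: 20.87
tool_pos: [0.4434, 0.3173, 0.2262]
tcp_rot: [-0.004, 3.141, -0.001]
wrist_force: [1.2, -0.1, 0.0]
width: 0.699
grip_force: 0.0
```

```bash
python3 -c "
from h import *
wlook(['lid_largest','jar_largest'])"
```

```text
tcp [0.4434 0.3173 0.2262] rot [-4.000e-03  3.141e+00 -1.000e-03] t 20.87
lid_largest 0.6 [228.9, 127.0, 341.7, 237.2] [0.4413 0.3196] 0.954 rows tx,ty [0.002  0.0022]
jar_largest 0.71 [234.8, 281.2, 356.2, 385.2] [0.6194 0.3293] 0.61 rows tx,ty [-0.176  0.012]
```

drive_tool(rows=[[0,0,0,0.003,0.002,0.039,0.6],[0,0,0,0,0,0.039,0.6],[0,0,0,0,0,0.039,0.6],[0,0,0,0,0,0.038,0.6],[0,0,0,0,0,0.032,0.6],[0,0,0,0,0,0.008,0.6],[0,0,0,0,0,0,0.4],[0,0,0,0,0,0,0]])

```text
time: 21.68
tool_pos: [0.4414, 0.3191, 0.0322]
tcp_rot: [0.0, 3.141, 0.0]
wrist_force: [0.8, 0.6, -0.1]
width: 0.324
grip_force: 0.0
```

drive_tool(rows=[[0,0,0,0,0,0,0],[0,0,0,0,0,0,0],[0,0,0,0,0,0,0],[0,0,0,0,0,0,0]])

```text
time: 22.02
tool_pos: [0.4416, 0.3202, 0.0332]
tcp_rot: [-0.002, 3.139, 0.003]
wrist_force: [0.9, -1.4, 2.9]
width: 0.231
grip_force: 39.5
```

drive_tool(rows=[[0,0,0,0,0,-0.015,0],[0,0,0,0,0,-0.036,0],[0,0,0,0,0,-0.04,0],[0,0,0,0,0,-0.04,0],[0,0,0,0,0,-0.04,0],[0,0,0,-0.014,0.001,-0.01,0],[0,0,0,-0.032,0.0017,0,0],[0,0,0,-0.032,0.0017,0,0]])

```text
time: 22.68
tool_pos: [0.5197, 0.325, 0.2162]
tcp_rot: [-0.005, 3.137, 0.005]
wrist_force: [0.4, 0.2, -0.7]
width: 0.233
grip_force: 39.4
```

drive_tool(rows=[[0,0,0,-0.032,0.0017,0,0],[0,0,0,-0.032,0.0017,0,0],[0,0,0,-0.032,0.0017,0,0],[0,0,0,0,0,0.01,0],[0,0,0,0,0,0,0],[0,0,0,0,0,0,0],[0,0,0,0,0,0,0]])

```text
time: 23.27
tool_pos: [0.6131, 0.3292, 0.2024]
tcp_rot: [0.003, -3.14, 0.001]
wrist_force: [0.6, -0.1, -1.6]
width: 0.236
grip_force: 39.4
```

drive_tool(rows=[[0,0,0,-0.0015,0,0.012,0],[0,0,0,0,0,0.011,0],[0,0,0,0,0,0.008,0],[0,0,0,0,0,0.006,0],[0,0,0,0,0,0.004,0],[0,0,0,0,0,0.002,0],[0,0,0,0,0,0,0]])

```text
time: 23.85
tool_pos: [0.6157, 0.329, 0.1595]
tcp_rot: [0.002, -3.141, 0.001]
wrist_force: [-0.5, -0.3, -0.0]
width: 0.235
grip_force: 39.5
```

drive_tool(rows=[[0,0,0,0,0,0.001,0],[0,0,0,0,0,0.001,0],[0,0,0,0,0,0,0]])

```text
time: 24.1
tool_pos: [0.6162, 0.3292, 0.1593]
tcp_rot: [-0.002, 3.141, 0.001]
wrist_force: [-3.5, -2.1, 5.2]
width: 0.232
grip_force: 40.1
```

Seated at the predicted height. Releasing, retreating and checking.

drive_tool(rows=[[0,0,0,0,0,0,0.6],[0,0,0,0,0,0,0.7],[0,0,0,0,0,0,0.7],[0,0,0,0,0,-0.015,0.7],[0,0,0,0,0,-0.035,0.7],[0,0,0,0,0,-0.035,0.7],[0,0,0,0.025,0.02,-0.01,0.7],[0,0,0,0.035,0.02,0,0.7]])

```text
time: 24.77
tool_pos: [0.5604, 0.37, 0.2595]
tcp_rot: [0.004, 3.131, 0.009]
wrist_force: [-0.6, 1.3, 0.5]
width: 0.702
grip_force: 0.0
```

drive_tool(rows=[[0,0,0,0.035,0.02,0,0.7],[0,0,0,0.035,0.02,0,0.7],[0,0,0,0.035,0.02,0,0.7],[0,0,0,0.035,0.02,0,0.7],[0,0,0,0,0.03,0,0.7],[0,0,0,0,0.03,0,0.7],[0,0,0,0,0,0,0.7],[0,0,0,0,0,0,0.7]])

```text
time: 25.43
tool_pos: [0.4152, 0.5104, 0.2532]
tcp_rot: [-0.006, 3.141, 0.001]
wrist_force: [0.4, -0.7, 0.3]
width: 0.7
grip_force: 0.0
```

```bash
python3 -c "
from h import *
p=read_camera('scene');T=cam(p);v=p['color'].copy()
J={'largest':(.6145,.329,.14),'second':(.6366,-.1027,.124),'third':(.6545,.177,.108),'smallest':(.638,.038,.092)}
for n in S:
    if 'jar' in n: continue
    z0=J[n[4:]][2]-.014 if 'lid' in n else 0
    for m in masks_of(p,n)[:2]:
        if m['score']<.3: continue
        b,a=np.nonzero(m['mask']);x,i=fit(p,T,n,m['mask'],back(p,T,(a.mean(),b.mean()),z0+.02)[:2],z0);print(n,round(m['score'],2),np.round(x,4),round(i,2))
p['color']=cv2.resize(v[60:240,170:350],(720,600),interpolation=2);save(p,'end.png')"
```

```text
salt_shaker 0.7 [0.5435 0.0695] 0.74
food_tin 0.85 [ 0.5438 -0.1024] 0.91
lid_largest 0.57 [0.6175 0.333 ] 0.83
lid_second 0.61 [ 0.6376 -0.1062] 0.92
lid_third 0.57 [0.6563 0.1789] 0.82
lid_smallest 0.56 [0.643  0.0375] 0.78
```

View pics/end.png

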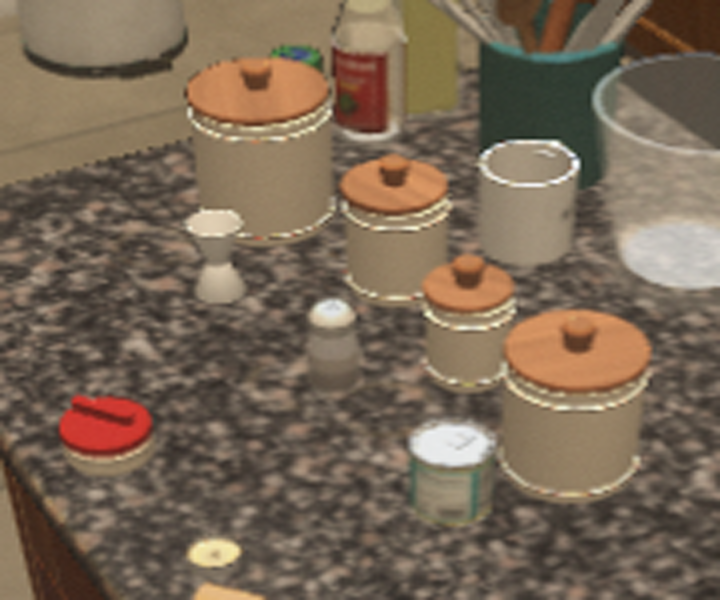

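All four lids sit flat on their own jars, at crop positions (258,90), (394,185), (468,287) and (577,350). The shaker (333,345) and tin (452,472) are unmoved.

```bash
python3 -c "
from h import *
print(workorder.finish_job())"
```

```text
the job is handed in; nothing more can be done
None
```

All four lids are seated flat on their matching jars, the jars, salt shaker and food tin are still standing where they were, and the job was handed in at about 25 s of the 115 s allowed.

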